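# Start the child-locked blender

## Robot

A 6-joint arm with a two-finger parallel gripper is mounted at the origin on a cart in front of the work surface, level with it; the furniture and walls round the work are solid. World frame = base frame: x ahead of the robot, y to its left, z up, the work surface at z = 0. Lengths are in m, angles in rad, forces in N, time in s.
With the tool pointing down it reaches from about 0.275 to 0.825 m from the base axis. Payload 5.2 kg.
Tool frame: the origin (TCP) lies midway between the tips of the shut fingers; the grasp point (between the pads) lies 19 mm behind it; z points along the fingers, x is the direction in which the jaws open and shut, and the axes are right-handed (so a half turn about z gives the same grasp; the last joint's range is limited). The gripper opens to 93 mm and grips with 3 to 60 N. Pads are 15 mm wide; open, the fingers measure 128 mm over their backs; the gripper's body (75 mm by 188 mm) begins 65 mm behind the grasp point.
Start: joints at [-1.461, 0.259, 1.535, -0, 1.348, -0.203], TCP at [0.169, -0.523, 0.219] pointing down, gripper open.
Joint ranges: [-3.14, 3.14], [-0.91, 2.08], [0.19, 2.58], [-1.22, 4.36], [0.22, 2.71], [-3.12, 3.12]. Speed limits (rad/s): [2.57, 2.57, 3.14, 3.14, 3.14, 3.14].

## Interface

Orientations are given as a rotation vector (axis times angle).
In Python, from bench import reach, move_straight, move_j, move_gripper, pause, ik, get_state, capture, get_calibration, PlanningError, finish_job gives the robot as it stands. The module is installed in compiled form; this text tells all that it offers. Calls block until the motion is done:
- reach(position, orientation): joint-space move of the TCP to a pose.
- move_straight(position, max_speed=0.15, orientation=None, threshold=None): straight line of the TCP; orientation=None keeps the orientation; max_speed is the mean speed in m/s. With threshold (N) it stops when the force on the tool has changed by that much, and returns True; else False.
- move_j(angles): joint-space move.
- move_gripper(opening, grip_force=None): finger opening in m; grip_force is the grip in N (None keeps the last); returns when the fingers have stopped.
- pause(seconds).
- ik(position, orientation): joint angles nearest the present ones, or None.
- get_state(): the state.
- capture(name): name is "side" or "top"; returns (picture, depth): 384x512x3 uint8, red, green, blue; 384x512 float32, m along the optical axis (not along the pixel's ray), 0 where there is no reading.
- get_calibration(name): a dict with "fovy" (degrees; the focal length in pixels is half the picture's height over the tangent of half this angle, whatever the lens; pixels are square), "cx", "cy" (the principal point, pixels), "world_from_camera" (4x4, takes a point from camera to world coordinates). Camera axes: x right, y up, looking along -z (the intrinsics and any distortion apply to the point x, -y, -z); pixel columns grow to the right and rows downward; lengths in m; the calibration is good to about 2 mm. A picture is of the moment at which its call begins. get_calibration takes no time and is no camera call.
A pose or a line that the arm cannot do raises PlanningError and nothing moves.
- finish_job(): hands the job in, once; it reports no verdict.
The state is a dict: "clock": time; "joint_pos": joint angles; "qvel": joint speeds; "effort": joint torques, N m; "tcp_pos": TCP position; "eef_rot": TCP orientation; "contact_force": force on the tool from outside, world axes, zero at the start; "torque": the same for the moment, N m; "width": finger opening in m.
Only numpy, scipy, OpenCV 4.12 (cv2) and the standard library are available. Lean on these libraries where they do the work, as an engineer would, in place of code of your own. Each camera call takes 0.05 s, during which the arm holds its last target. There are 200 camera calls.

## Task

Switch the blender on: slide the orange spring-loaded child-lock tab on its sloping panel right over to the side and hold it there while you push the green paddle underneath it fully home, so that it stays down. Then let go and move clear, so that the tab springs shut over the paddle. Do not force the paddle or the tab, and do not disturb the things standing around.

Things in the scene. Friction and masses are not known exactly. Their poses are not given: they have to be found in the camera images.
- blender: Fixed jug blender, 370 mm tall; white base 220 (x) x 210 (y) mm. Origin: centre of underside, z up, -x front. Its front is a panel sloping 28 deg, from 60 mm high at x=-120 to 113 mm at x=-20; middle at (-70,0,87). The steel jug, 170 mm wide above 235 mm height, front at x=-60, overhangs the panel: a hand coming straight down meets it, so come in square to the panel, tilted 28 deg.
- paddle_top (a point): Centre of the top of the green start paddle, 42 (x) x 56 (y) mm, mid panel, under the tab. Axes: x uphill along the panel, y across it (the robot's left), z square out of it. With the paddle up this face stands 9 mm out of the panel's face. Moves with the paddle.
- paddle (a joint): How far the paddle is pushed in, m: 0 up, 0.008 fully home against a hard stop. It moves along -z of paddle_top, resists with about 5 N all the way (fingers rubbing on the tab's lip add a few N, the stop then feels solid) and stays wherever it is left.
- tab_lip (a point): Middle of the -y face of the orange tab's upright lip; axes as paddle_top; moves with the tab. Lip 50 mm (x) by 10 mm (y), reaching from 10.5 to 36 mm out of the panel's face; this point is 23 mm out. Shut, it is 40 mm to the -y side of the paddle's centre. Push it to +y: fully open it is 20 mm to the +y side, so closed fingertips resting against it stand over the paddle.
- tab (a joint): How far the tab is slid to +y, m: 0 shut, 0.060 open at a hard stop. A spring shuts it: 1.8 N shut rising to 3.6 N open, plus up to 2 N drag. Its plate, 52 (x) x 74 (y) mm, 10.5 to 14.5 mm out of the panel's face, runs +y from the lip and covers the paddle. To the -y side of the shut lip the panel is bare for 60 mm, but for two guide rails 9 mm high, 8 wide, along y at x = +-32 mm.
- mug: Yellow mug, 79 x 112 x 91 mm high, loose bystander at the blender's -y side. Origin: centre of its underside.
- mill: Dark wooden pepper mill, 58 mm wide, 160 mm tall, loose bystander at the blender's +y side. Origin: centre of its underside.
- tin: Food tin, 86 mm across, 40 mm tall, loose bystander beyond the +y front corner of the blender. Origin: centre of its underside.

How it is judged:
By the outcome, as a careful person would: the job done as asked, in the order asked, and still so for the second after the job is handed in, with the robot touching nothing.
It also fails if it takes over 35 s, if anything falls off the work surface, if the arm or the gripper's body presses on something with over 40 N, if the wrist force passes 120 N, or if a joint passes its speed limit or range.

## Working session

There is one attempt and no reset: what is moved stays moved. The work goes in short steps, each a Python script; the robot and the scene stay as the last script left them, time stands still between calls to the robot, and variables do not carry over. Pictures are saved under pics/ and viewed, about 8 in all and at most 12, crops included, and the job is handed in when it is done.

```bash
mkdir -p pics; ls; python3 - <<'E'
from bench import *
import cv2,numpy as np
ims=[]
for n in("side","top"):
    p,d=capture(n);c=get_calibration(n);print(n,c);np.savez(f"pics/{n}0.npz",p=p,d=d)
    cv2.imwrite(f"pics/{n}0.png",p[:,:,::-1])
print(get_state())
E
```

```text
pics
side {'fovy': 42.404083706851765, 'cx': 255.75762148919225, 'cy': 190.37575935651273, 'world_from_camera': array([[-0.72249554,  0.59091132, -0.35892063,  0.01073193],
       [-0.69135237, -0.61323373,  0.38206844,  0.65555258],
       [ 0.00566633,  0.52418337,  0.85158657,  1.42490845],
       [ 0.        ,  0.        ,  0.        ,  1.        ]])}
top {'fovy': 43.62036242917096, 'cx': 254.29198604693062, 'cy': 195.26372972124943, 'world_from_camera': array([[-1.67949018e-02,  9.87873872e-01, -1.54347479e-01,
         3.77869702e-01],
       [-9.99858236e-01, -1.64083160e-02,  3.77831989e-03,
         5.92852359e-02],
       [ 1.19992128e-03,  1.54389055e-01,  9.88009403e-01,
         1.23732257e+00],
       [ 0.00000000e+00,  0.00000000e+00,  0.00000000e+00,
         1.00000000e+00]])}
{'clock': 0.1, 'joint_pos': array([-1.46079372e+00,  2.59273216e-01,  1.53592590e+00, -1.91600121e-05,
        1.34799365e+00, -2.02783028e-01]), 'qvel': array([ 0.00010782, -0.00020454, -0.00372786,  0.00215589, -0.00176811,
       -0.00124764]), 'effort': array([ 2.11650455e-03, -4.38211155e+01, -2.84641010e+01,  7.19266478e-02,
        3.62437614e-02, -5.25260270e-05]), 'tcp_pos': array([ 0.16921272, -0.52283075,  0.21791833]), 'eef_rot': array([-2.53939035e+00,  1.84763291e+00,  1.71400781e-03]), 'contact_force': array([0.50445799, 0.42473544, 0.2673687 ]), 'torque': array([-0.00107189, -0.00280748, -0.0524306 ]), 'width': 0.09305947041360627}
```

View pics/side0.png

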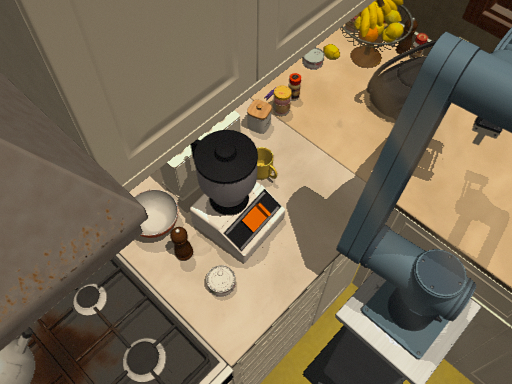

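View pics/top0.png

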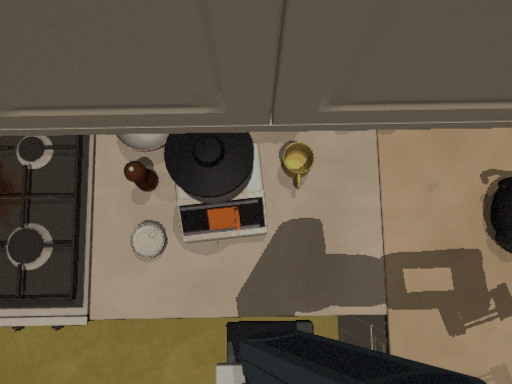

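```bash
cat > h.py <<'E'
import numpy as np,cv2
from bench import get_calibration
def cloud(n,d):
    c=get_calibration(n);f=192/np.tan(np.radians(c["fovy"]/2))
    v,u=np.mgrid[:384,:512]
    P=np.stack([(u-c["cx"])/f*d,-(v-c["cy"])/f*d,-d],-1)
    T=c["world_from_camera"];return P@T[:3,:3].T+T[:3,3]
def orange(p):
    h=cv2.cvtColor(p,cv2.COLOR_RGB2HSV)
    return (h[...,0]>5)&(h[...,0]<14)&(h[...,1]>210)&(h[...,2]>120)
E
python3 - <<'E'
from h import *
for n,roi in(("side",(180,260,190,290)),("top",(195,245,170,270))):
    z=np.load(f"pics/{n}0.npz");p,d=z["p"],z["d"];W=cloud(n,d)
    m=np.zeros((384,512),bool);a,b,c,e=roi;m[a:b,c:e]=1;ok=m&(d>0)
    o=ok&orange(p);Q=W[o]
    print(n,"orange",o.sum(),np.percentile(Q,[0,5,50,95,100],axis=0).round(4).tolist())
    blk=ok&(p.max(-1)<60)&(W[...,2]>.05)&(W[...,2]<.13); B=W[blk]
    # plane fit robust
    X=B
    for _ in range(6):
        ce=X.mean(0);nn=np.linalg.svd(X-ce,full_matrices=False)[2][2];nn*=np.sign(nn[2]);r=(B-ce)@nn;X=B[abs(r)<.004]
    print("panel",len(B),len(X),ce.round(4),nn.round(4),"tilt",np.degrees(np.arccos(nn[2])),"yaw",np.degrees(np.arctan2(-nn[1],-nn[0])))
    r=(W-ce)@nn
    on=ok&(abs(r)<.006)&(W[...,2]>.055)&(W[...,2]<.12)
    on=cv2.morphologyEx(on.astype(np.uint8),cv2.MORPH_OPEN,np.ones((3,3)))>0
    k=on; bp=X[:,:2].astype(np.float32)
    rc=cv2.minAreaRect((bp*1000));print("black rect",rc)
    rc=cv2.minAreaRect((W[ok&(W[...,2]>.03)&(W[...,2]<.13)][:,:2]*1000).astype(np.float32));print("all",rc)
    print("orange height",np.percentile((Q-ce)@nn,[5,25,50,75,95]).round(4))
    rc=cv2.minAreaRect((Q[:,:2]*1000).astype(np.float32));print("orect",rc)
    cr=p[a:b,c:e][:,:,::-1]
    cv2.imwrite(f"pics/{n}c.png",cv2.resize(cr,None,fx=6,fy=6,interpolation=cv2.INTER_CUBIC))
a,b=cv2.imread("pics/sidec.png"),cv2.imread("pics/topc.png")
w=600
cv2.imwrite("pics/c0.png",cv2.resize(np.vstack([a,b]),None,fx=.75,fy=.75))
E
```

```text
side orange 339 [[0.4782, 0.0793, 0.0745], [0.484, 0.1023, 0.0855], [0.5042, 0.1328, 0.0989], [0.5237, 0.1639, 0.1154], [0.5294, 0.1696, 0.1298]]
panel 785 527 [0.5124 0.1514 0.0875] [-0.4677 -0.0425  0.8829] tilt 28.00677139556698 yaw 5.190631248237633
black rect ((538.8947143554688, 137.11270141601562), (122.50496673583984, 198.86386108398438), 4.672739505767822)
all ((575.8757934570312, 177.56719970703125), (325.63385009765625, 249.05752563476562), 29.046295166015625)
orange height [0.0085 0.0114 0.0137 0.0162 0.0336]
orect ((503.9573669433594, 124.614013671875), (90.15586853027344, 50.982547760009766), 89.45635223388672)
top orange 143 [[0.4791, 0.0923, 0.0839], [0.4837, 0.0993, 0.089], [0.5026, 0.1275, 0.1], [0.5235, 0.1604, 0.116], [0.5265, 0.1657, 0.1262]]
panel 1283 1165 [0.5101 0.1331 0.0878] [-0.4701 -0.0437  0.8815] tilt 28.173147531774493 yaw 5.307347626178744
black rect ((510.126220703125, 133.26495361328125), (66.80316925048828, 197.43896484375), 4.463119983673096)
all ((512.6829833984375, 132.97312927246094), (109.88407135009766, 209.78115844726562), 5.345630168914795)
orange height [0.0095 0.012  0.0137 0.0154 0.0331]
orect ((501.5915222167969, 129.34417724609375), (48.033199310302734, 72.28369903564453), 2.3260390758514404)
```

View pics/c0.png

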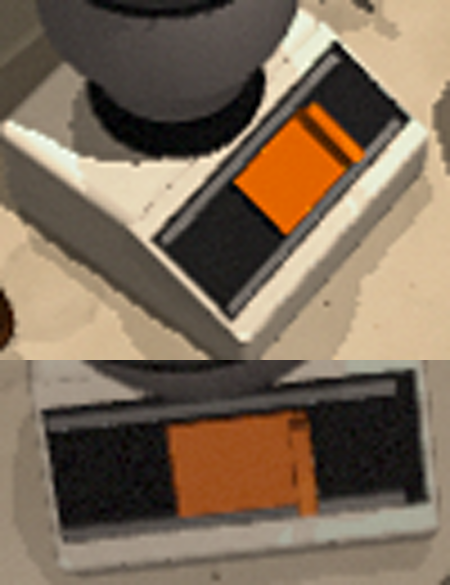

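```bash
cat >> h.py <<'E'
from scipy.spatial.transform import Rotation as Ro
YAW=5.3
R=(Ro.from_euler('z',YAW,degrees=True)*Ro.from_euler('y',-28,degrees=True)).as_matrix()
E
python3 - <<'E'
from h import *
from bench import ik,get_state
C=np.array([.51,.133,.0878])
for n,roi in(("side",(180,260,190,290)),("top",(195,245,170,270))):
    z=np.load(f"pics/{n}0.npz");p,d=z["p"],z["d"];W=cloud(n,d);L=(W-C)@R
    m=np.zeros((384,512),bool);a,b,c,e=roi;m[a:b,c:e]=1;ok=m&(d>0)
    q=L[ok&orange(p)]
    pl=q[(q[:,2]>.009)&(q[:,2]<.018)];lp=q[q[:,2]>.025]
    for t,s in(("plate",pl),("lip",lp)):print(n,t,len(s),np.percentile(s,[0,3,50,97,100],axis=0).round(4).tolist())
    pan=ok&(abs(L[...,2])<.003)&(p.max(-1)<60);s=L[pan];print("black",np.percentile(s,[0,1,50,99,100],axis=0).round(4).tolist())
    base=ok&(abs(L[...,2])<.006);s=L[base];print("face",np.percentile(s,[0,1,50,99,100],axis=0).round(4).tolist())
    # bystanders
    for t,(u0,u1,v0,v1) in {"side":{"mug":(255,280,145,182),"mill":(170,195,225,262),"tin":(203,238,263,297)},"top":{"mug":(280,316,138,190),"mill":(122,160,158,193),"tin":(130,167,220,260)}}[n].items():
        s=W[v0:v1,u0:u1].reshape(-1,3);s=s[(s[:,2]>.03)&(s[:,2]<.2)];print(n,t,np.percentile(s,[2,50,98],axis=0).round(3).tolist())
for s in(1,-1):
    Rt=np.column_stack([s*R[:,1],-s*R[:,0]*-1*-1 if 0 else np.cross(-R[:,2],s*R[:,1]),-R[:,2]])
    print(s,ik(C+R@[0,-.075,.08],Ro.from_matrix(Rt).as_rotvec()))
E
```

```text
side plate 232 [[-0.0257, -0.028, 0.009], [-0.0237, -0.0264, 0.0092], [-0.0003, 0.0014, 0.0122], [0.0234, 0.035, 0.0169], [0.0263, 0.037, 0.0179]]
side lip 28 [[-0.0241, -0.0364, 0.0257], [-0.0217, -0.0354, 0.026], [0.0056, -0.0303, 0.0319], [0.023, -0.0271, 0.0356], [0.0246, -0.0267, 0.0356]]
black [[-0.0369, -0.0968, -0.003], [-0.0294, -0.094, -0.0029], [0.0034, 0.0508, -0.0005], [0.1259, 0.1005, 0.0029], [0.1345, 0.1012, 0.003]]
face [[-0.0592, -0.1008, -0.006], [-0.0566, -0.0984, -0.0059], [0.0079, 0.0376, -0.0016], [0.1167, 0.1064, 0.0057], [0.1383, 0.1098, 0.006]]
side mug [[0.584, -0.089, 0.032], [0.632, -0.058, 0.065], [0.686, -0.016, 0.091]]
side mill [[0.591, 0.318, 0.033], [0.604, 0.345, 0.114], [0.68, 0.364, 0.156]]
side tin [[0.421, 0.289, 0.03], [0.46, 0.328, 0.035], [0.499, 0.367, 0.042]]
top plate 126 [[-0.0258, -0.0292, 0.009], [-0.0232, -0.0273, 0.0096], [0.0, -0.0015, 0.0135], [0.0221, 0.0311, 0.0169], [0.0237, 0.0329, 0.018]]
top lip 11 [[-0.0205, -0.0396, 0.0308], [-0.0193, -0.0394, 0.0309], [0.0056, -0.0334, 0.034], [0.019, -0.031, 0.0364], [0.0194, -0.031, 0.0368]]
black [[-0.0391, -0.0981, -0.003], [-0.0325, -0.0969, -0.0029], [-0.0006, 0.0051, 0.0], [0.0362, 0.0974, 0.0028], [0.0367, 0.0989, 0.003]]
face [[-0.0618, -0.1051, -0.006], [-0.0597, -0.1034, -0.0055], [-0.0064, 0.0124, -0.0004], [0.0574, 0.1026, 0.0056], [0.0623, 0.1046, 0.006]]
top mug [[0.583, -0.091, 0.032], [0.652, -0.055, 0.075], [0.687, -0.017, 0.092]]
top mill [[0.59, 0.31, 0.035], [0.607, 0.327, 0.135], [0.635, 0.356, 0.157]]
top tin [[0.417, 0.285, 0.031], [0.457, 0.324, 0.036], [0.495, 0.363, 0.041]]
1 [-0.23914548 -0.08085839  2.19584336  0.2830278   0.57921762 -2.10472703]
-1 [-0.23914548 -0.08085839  2.19584336  0.2830278   0.57921762  1.03686562]
```

```bash
cat >> h.py <<'E'
C=np.array([.51,.133,.0878])
Rt=np.column_stack([-R[:,1],np.cross(-R[:,2],-R[:,1]),-R[:,2]]);RV=Ro.from_matrix(Rt).as_rotvec()
def P(x,y,z):return C+R@np.array([x,y,z])
def st():
    from bench import get_state
    s=get_state();print("t",round(s["clock"],2),"loc mm",((s["tcp_pos"]-C)@R*1000).round(1),"F",(s["contact_force"]@R).round(1),"w",round(s["width"],4))
E
python3 - <<'E'
from h import *;from bench import *
move_gripper(0,20)
reach(P(0,-.075,.08),RV);st()
print(move_straight(P(0,-.075,.03),.08));st()
p,d=capture("side");q,e=capture("top")
cv2.imwrite("pics/a1.png",np.vstack([cv2.resize(p[120:270,160:310,::-1],(450,450)),cv2.resize(q[150:250,160:310,::-1],(450,300))])[:750])
cv2.imwrite("pics/a1.png",cv2.resize(cv2.imread("pics/a1.png"),None,fx=.8,fy=.8))
E
```

```text
t 3.88 loc mm [  0.6 -75.7  80. ] F [0.6 0.7 0.3] w 0.0004
False
t 4.66 loc mm [  0.1 -75.1  30.1] F [-0.1  0.6  0.1] w 0.0008
```

View pics/a1.png

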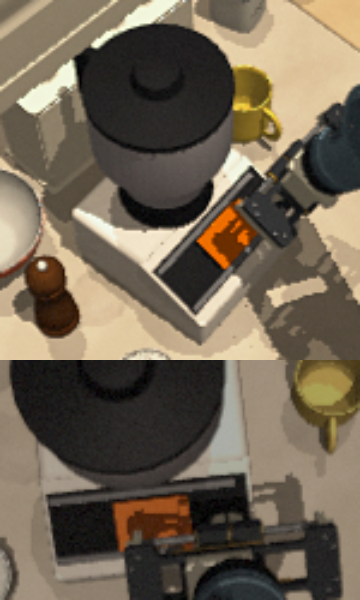

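```bash
python3 - <<'E'
from h import *;from bench import *
print(move_straight(P(0,-.075,.016),.04,threshold=6));st()
print(move_straight(P(0,-.035,.016),.05,threshold=10));st()
print(move_straight(P(0,.015,.016),.03,threshold=7));st()
pause(.2);st()
p,d=capture("side");q,e=capture("top")
cv2.imwrite("pics/a2.png",np.vstack([cv2.resize(p[120:270,160:310,::-1],(450,450)),cv2.resize(q[150:250,160:310,::-1],(450,300))])[:,:])
cv2.imwrite("pics/a2.png",cv2.resize(cv2.imread("pics/a2.png"),None,fx=.8,fy=.8))
E
```

```text
False
t 5.26 loc mm [ -0.4 -74.9  15.7] F [ 0.8 -0.1 -0.6] w 0.0004
False
t 6.21 loc mm [  0.2 -35.1  16.1] F [ 0.1 -1.8  1.4] w 0.0008
True
t 7.45 loc mm [ 0.2  5.7 16.1] F [ 0.1 -5.6  3.6] w 0.0004
t 7.65 loc mm [ 0.1  5.6 16.1] F [ 0.2 -4.3  3.5] w 0.0
```

View pics/a2.png

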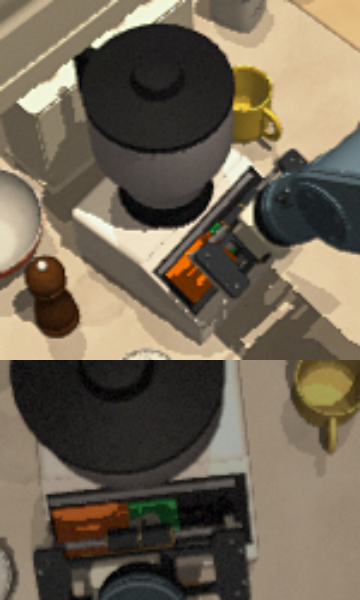

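```bash
cat >> h.py <<'E'
def tabedge():
    from bench import capture
    for n in("side","top"):
        p,d=capture(n);L=(cloud(n,d)-C)@R;q=L[orange(p)&(abs(L[...,0])<.03)&(abs(L[...,1])<.13)&(L[...,2]>.005)&(L[...,2]<.04)]
        if len(q)>3:print(n,len(q),"orange y",np.percentile(q[:,1],[0,3,97,100]).round(4))
        h=cv2.cvtColor(p,cv2.COLOR_RGB2HSV);g=(h[...,0]>45)&(h[...,0]<85)&(h[...,1]>120)
        q=L[g&(abs(L[...,0])<.03)&(abs(L[...,1])<.05)&(abs(L[...,2])<.02)]
        if len(q)>3:print("green",len(q),np.median(q,axis=0).round(4))
E
python3 - <<'E'
from h import *;from bench import *
tabedge()
print(move_straight(P(0,.015,.016),.02,threshold=7));st();pause(.1);st()
tabedge()
E
```

```text
side 48 orange y [0.0246 0.0288 0.0899 0.0927]
green 13 [0.0184 0.0038 0.0038]
top 41 orange y [0.023  0.0293 0.0852 0.0884]
green 168 [ 0.0113 -0.0127  0.007 ]
True
t 8.06 loc mm [ 0.1  5.6 16.1] F [-0.2 -4.1  2.8] w 0.0001
t 8.16 loc mm [ 0.2  5.5 16. ] F [-1.1 -3.2  3.7] w 0.0004
side 52 orange y [0.027  0.0294 0.0938 0.0956]
green 14 [0.0182 0.0036 0.0033]
top 52 orange y [0.0232 0.0294 0.0909 0.0932]
green 169 [ 0.0113 -0.0129  0.0067]
```

```bash
python3 - <<'E'
from h import *;from bench import *
for y in (.0065,.0075):
    print(move_straight(P(0,y,.016),.02,threshold=12));pause(.1);st();tabedge()
E
```

```text
False
t 8.61 loc mm [ 0.2  5.8 16.1] F [ -0.5 -10.3   5.2] w 0.0002
side 55 orange y [0.0233 0.0303 0.0897 0.0935]
green 13 [0.0179 0.0029 0.0019]
top 52 orange y [0.0233 0.03   0.0852 0.0894]
green 170 [ 0.0115 -0.0126  0.0068]
False
t 9.06 loc mm [ 0.2  6.  16.1] F [ -2.  -16.5   7. ] w 0.0004
side 47 orange y [0.0251 0.0284 0.0909 0.093 ]
green 15 [0.0178 0.0052 0.0045]
top 48 orange y [0.028  0.0326 0.0904 0.0914]
green 169 [ 0.0113 -0.0128  0.0072]
```

```bash
python3 - <<'E'
from h import *;from bench import *
move_straight(P(0,.006,.016),.02);pause(.1);st()
print(move_straight(P(0,.006,.010),.03,threshold=9));st()
print(move_straight(P(0,.006,-.004),.015,threshold=14));st();pause(.15);st()
E
```

```text
t 9.51 loc mm [ 0.2  5.7 16. ] F [ 0.3 -7.1  4.8] w 0.0005
False
t 9.86 loc mm [ 0.6  5.4 10. ] F [ 0.8 -9.1  4.2] w 0.0006
True
t 10.29 loc mm [0.7 4.9 7. ] F [ 0.5 -3.9  1.6] w 0.0005
t 10.44 loc mm [0.6 4.8 7. ] F [ 0.9 -3.3  1.6] w 0.0002
```

```bash
python3 - <<'E'
from h import *;from bench import *
move_straight(P(0,.0062,.007),.02);st()
z=.007
while z>-.004:
    z-=.001
    t=move_straight(P(0,.0062,z),.012,threshold=25);st()
    F=get_state()["contact_force"]@R[:,2]
    if t or F>20: break
pause(.1);st()
E
```

```text
t 10.69 loc mm [0.7 5.2 7.1] F [  0.1 -11.7   4.7] w 0.0004
t 10.94 loc mm [0.7 5.2 6.3] F [ -0.3 -11.9   8.8] w 0.0006
t 11.19 loc mm [0.8 5.1 5.6] F [ -1.3 -13.8  13.6] w 0.0007
t 11.44 loc mm [0.8 5.1 4.6] F [ -1.3 -14.6  14.5] w 0.0003
t 11.69 loc mm [0.8 5.  3.7] F [ -1.2 -14.3  16.2] w 0.0005
t 11.94 loc mm [0.8 5.  2.7] F [ -0.7 -15.7  16.4] w 0.0005
t 12.19 loc mm [0.8 4.9 1.8] F [ -1.4 -16.3  17. ] w 0.0009
t 12.44 loc mm [0.9 4.9 0.7] F [ -0.1 -15.   16.4] w 0.0005
t 12.69 loc mm [0.9 4.9 0.1] F [ -2.3 -16.9  23.3] w 0.0006
t 12.79 loc mm [0.9 4.9 0.1] F [ -2.2 -16.2  23.2] w 0.0005
```

```bash
python3 - <<'E'
from h import *;from bench import *
for z in(-.0015,-.002):
    move_straight(P(0,.0056,z),.01);pause(.1);st()
    if get_state()["contact_force"]@R[:,2]>27: break
tabedge()
E
```

```text
t 13.14 loc mm [ 0.9  4.9 -0. ] F [ -2.6 -11.9  30.3] w 0.0006
side 33 orange y [0.0318 0.0319 0.0904 0.0913]
top 25 orange y [0.0334 0.0352 0.0887 0.0901]
green 17 [ 0.0078 -0.0244  0.0004]
```

```bash
python3 - <<'E'
from h import *;from bench import *
move_straight(P(0,.005,.012),.04);st()
move_straight(P(0,.004,.12),.12);st()
reach(P(-.12,-.15,.16),RV);st()
move_j([-1.461,.259,1.535,0,1.348,-.203]);st()
pause(.2);tabedge()
p,d=capture("side");q,e=capture("top")
cv2.imwrite("pics/a3.png",np.vstack([cv2.resize(p[120:310,140:310,::-1],(425,475)),cv2.resize(q[120:270,110:320,::-1],(425,304))]))
cv2.imwrite("pics/a3.png",cv2.resize(cv2.imread("pics/a3.png"),None,fx=.75,fy=.75))
for n,d in(("side",d),("top",e)):
    W=cloud(n,d)
    for t,(u0,u1,v0,v1) in {"side":{"mug":(255,280,145,182),"mill":(170,195,225,262),"tin":(203,238,263,297)},"top":{"mug":(280,316,138,190),"mill":(122,160,158,193),"tin":(130,167,220,260)}}[n].items():
        s=W[v0:v1,u0:u1].reshape(-1,3);s=s[(s[:,2]>.03)&(s[:,2]<.2)];print(n,t,np.median(s,axis=0).round(3).tolist())
E
```

```text
t 13.73 loc mm [-0.3  5.1 12.1] F [-1.1 -3.8  3.6] w 0.0006
t 14.78 loc mm [ -0.5   4.1 119.6] F [-0.   1.3 -0.1] w 0.0004
t 15.88 loc mm [-120.  -150.2  159.9] F [ 0.5 -0.4  0.4] w 0.0003
t 17.76 loc mm [-291.  -621.3  303. ] F [-0.2  0.2 -0.2] w 0.0002
side 323 orange y [-0.0343 -0.031   0.0335  0.0372]
top 133 orange y [-0.0397 -0.0358  0.0299  0.0322]
side mug [0.633, -0.059, 0.065]
side mill [0.605, 0.346, 0.118]
side tin [0.459, 0.328, 0.035]
top mug [0.652, -0.055, 0.075]
top mill [0.607, 0.327, 0.134]
top tin [0.457, 0.325, 0.036]
```

View pics/a3.png

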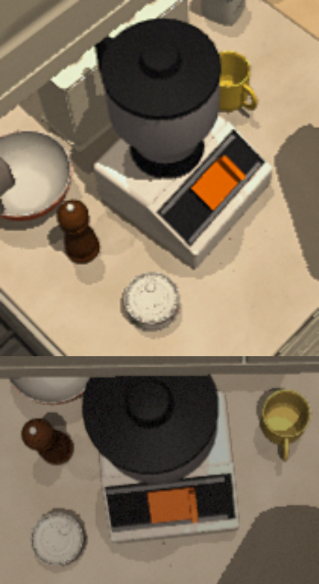

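The tab is back in its shut position over the paddle, the mug, mill and tin have not moved, and the arm is clear.

```bash
python3 -c "
from bench import *
finish_job()"
```

```text
the job is handed in; nothing more can be done
```

The job is done and handed in, with the robot's clock at about 18 s. With closed fingers tilted 28° to match the panel, I slid the tab to its hard stop. I held it there while pushing the paddle home, then lifted straight out and moved the arm back to its start pose.

**Tab open:** it stopped solidly after about 59 mm of travel by the cameras, with sideways force up to about 17 N. During the paddle push the fingertips drifted 0.8 mm towards shut, but the tab stayed loaded against its stop.

**Paddle:** it went in about 8 mm. The last push added 7 N for only 0.1 mm of movement, so I took it as fully home. Peak push was about 30 N. The paddle's green face then measured about 0.4 mm out of the panel, where 1 mm is expected. An earlier push stopped on its force limit near the start of travel, so I finished in 1 mm steps.

**After release:** the cameras show the tab shut, within about 2 mm of its first position, and the mug, mill and tin where they were, to within 1 mm (4 mm in one noisy height reading of the mill). The shut tab hides the paddle, so I could not check by camera that it stayed down after I let go.

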